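# Clear the chute and press the sunken reset key

### The job

The nickel-plated jumper block has stalled on the level lip of the steel chute: without lifting it, push it with shut fingertips along the lip until it drops into the blue tote. Only when it lies in the tote, reach the fingertips down into the orange-rimmed well, press the sunken red reset key all the way down for a moment, and withdraw so that it rises again. Leave the white key in the blue-rimmed well and all the other things alone.

Things in the scene. Friction and masses are not known exactly. Their poses are not given: they have to be found in the camera images.
- jumper_block: loose nickel-plated block, 36 x 30 x 22 mm (its x, y, z), 0.08 to 0.17 kg, two brass screw heads on top; lies flat on the chute's lip. Origin: centre of its underside
- jumper_block_center (a point): centre of the jumper block, 11 mm above its underside
- chute: fixed stainless steel chute. Origin on the bench under the middle of the lip's open end; its +y axis points from that end back up the chute, so things leave towards its -y. From the open end the trough is level for 160 mm (the lip), then climbs at 23 degrees to a low plywood sorting shelf
- lip_end (a point): middle of the edge of the lip's open end, on its floor, 125 mm above the bench; axes as the chute's. The trough is 100 mm wide inside (along x), its side walls 30 mm high and 3 mm thick; it is open on top and at the lip end (no end wall)
- tote: fixed open blue plastic tote, 280 x 200 x 100 mm (its x, y, z), walls 4 mm; origin at the centre of its underside, axes parallel to the chute's. The lip's end reaches about 40 mm in over it, 25 mm above its rim
- reset_box: fixed grey box, 140 x 104 x 60 mm (x, y, z), origin at the centre of its underside; in its top a square well, 48 x 48 mm, sides along the box's axes, framed by a 10 mm wide, 2 mm thick orange rim. The well's centre lies 18 mm to the box's -x. A red key stands sunken in the well; a black display strip lies on the +x side
- reset_well (a point): centre of the mouth of the orange-rimmed well, level with the top of the rim (62 mm above the bench); the well is 40 mm deep to its floor
- reset_key (a joint): travel of the red reset key, m: 0 up, 0.006 all the way down (straight down, hard stop). A spring returns it: about 1.5 N to start, 4.5 N all the way down
- reset_key_top (a point): centre of the top of the red key (round, 28 mm across), in the middle of the well; with the key up 27 mm below the rim's top, 35 mm above the bench. Moves with the key
- count_box: second fixed grey box, the same in all sizes as the reset box, but with a blue rim round its well and a white key; the two may stand in either place
- count_key (a joint): travel of the white key in the blue-rimmed well, m: 0 up, 0.006 down; not to be pressed
- ferrite_bead: bystander: loose black tube, 20 mm across, 26 mm high, on the bench by the chute; origin at the centre of its underside
- nylon_spacer: bystander: loose white tube, 24 mm across, 22 mm high, on the bench by the chute; origin at the centre of its underside
- solder_spool: bystander: loose metal spool, 60 mm across, 44 mm high; origin at the centre of its underside
- flux_jar: bystander: loose amber jar with white cap, 50 mm across, 60 mm high; origin at the centre of its underside
- screwdriver: bystander: loose screwdriver, 170 mm long, lying on the bench along its own x axis, beyond the grey boxes
- parts_tray: bystander: loose open green tray, 140 x 100 x 30 mm; origin at the centre of its underside
Not all that is in view belongs to the job. What is shaped like the count_box but brown or purple is not meant.

How it is judged:
On the way, in this order (a step that is already met when the one before it is completed fails the run):
1. the jumper block lies in the tote (x of jumper_block_center in the frame of tote between -0.138 and 0.138 m and y of jumper_block_center in the frame of tote between -0.098 and 0.098 m and z of jumper_block_center in the frame of tote below 0.06 m and linear speed of jumper_block below 0.05 m/s), for 0.2 s.
2. the red reset key is pressed all the way down by the fingers (value of joint reset_key above 0.005 m and contact force between the fingers and reset_key above 0.5 N), for 0.1 s.
At the end, for the whole second after the job is handed in: The jumper block lies at rest inside the tote (its centre within the walls and less than 60 mm above the tote's underside), after that the reset key was pressed at least 5 mm of its 6 mm by the fingers for 0.1 s, and both keys are up again (within 1 mm) (x of jumper_block_center in the frame of tote between -0.138 and 0.138 m and y of jumper_block_center in the frame of tote between -0.098 and 0.098 m and z of jumper_block_center in the frame of tote below 0.06 m and linear speed of jumper_block below 0.02 m/s and value of joint each of reset_key, count_key below 0.001 m); the robot touches nothing.
It fails at once if the jumper block is lifted: its centre more than 25 mm above where it lies on the lip (height (world z) of jumper_block_center above 0.161 m).
It fails at once if the jumper block falls outside the tote (height (world z) of jumper_block_center below 0.09 m and not (x of jumper_block_center in the frame of tote between -0.138 and 0.138 m and y of jumper_block_center in the frame of tote between -0.098 and 0.098 m)).
It fails at once if the reset key is pressed (over 2 mm) before the block is in the tote (value of joint reset_key above 0.002 m and not (x of jumper_block_center in the frame of tote between -0.138 and 0.138 m and y of jumper_block_center in the frame of tote between -0.098 and 0.098 m and z of jumper_block_center in the frame of tote below 0.1 m)).
It fails at once if the white key of the blue-rimmed well is pressed (over 2 mm) (value of joint count_key above 0.002 m).
It fails at once if another loose thing (bead, spacer, spool, jar, screwdriver, tray) is moved more than 20 mm (distance of any of ferrite_bead, nylon_spacer, solder_spool, flux_jar, screwdriver, parts_tray from where it was at the start of the episode above 0.02 m).
It also fails if it takes over 45 s, if anything falls off the work surface, if the arm or the gripper's body presses on something with over 40 N, if the wrist force passes 120 N, or if a joint passes its speed limit or range.

### The arm

A 6-joint arm with a two-finger parallel gripper is mounted at the origin on the work surface. World frame = base frame: x ahead of the robot, y to its left, z up, the work surface at z = 0. Lengths are in m, angles in rad, forces in N, time in s.
With the tool pointing down it reaches from about 0.35 to 0.85 m from the base axis. Payload 8.1 kg.
Tool frame: the origin (TCP) lies between the finger pads; the fingertips stand 22 mm ahead of it and the grasp point (between the pads) lies 3 mm ahead of it; z points along the fingers, y is the line along which they close (so a half turn about z gives the same grasp; the last joint's range is limited). The gripper opens to 93 mm and grips with 3 to 60 N. Pads are 15 mm wide; open, the fingers measure 128 mm over their backs; the gripper's body (75 mm by 188 mm) begins 65 mm behind the grasp point.
Start: joints at [1.074, 0.13, 1.488, -0, 1.523, -0.085], TCP at [0.24, 0.55, 0.241] pointing down, gripper open.
Joint ranges: [-2.96, 2.96], [-0.89, 2.26], [0.02, 2.5], [-1.34, 4.48], [0, 2.73], [-2.66, 2.66]. Speed limits (rad/s): [2.39, 2.39, 2.79, 3.14, 3.14, 3.14].

### API

Orientations are given as a 3x3 rotation matrix whose columns are the frame's x, y, z axes.
In Python, from station import manip gives the robot as it stands.
- The arm moves only by the tool drive_tool, never from a script. Its argument "motion" is a list that holds one entry, the list of rows, each a list of 7 numbers: the turn, a rotation vector about the tool's x, y, z in rad, then the shift along the tool's x, y, z in cm, then the finger opening in cm, from 0 to 9.3. A call has 1 to 12 rows; each row is the pose to reach, as a shift and turn from the pose commanded when the call began, along the tool's axes at that moment; what a row does not reach only later rows make up. A row lasts 1/8 s, in which the tool goes at most 62.5 mm and 10.7 degrees, less where a joint would pass 70% of its speed; a pose out of reach is approached as far as the arm can. A call with a gripper value outside its range is refused whole. The fingers move at their own pace and stop on an object; "grip_force" is the grip in N (left out, the last holds). Time passes only in rows, so rows that repeat a pose let the fingers close. It gives the time, the measured TCP pose, the force, the opening and the grip force at its end, in the units of the state.
- manip.get_obs(): the state, without advancing time (a new reading comes with each control period).
- manip.capture(name): name is "scene" or "top" or "wrist"; returns (picture, depth): 384x512x3 uint8, red, green, blue; 384x512 float32, m along the optical axis (not along the pixel's ray), 0 where there is no reading.
- manip.camera_model(name): a dict with "camera_matrix" (3x3 intrinsics, pixels), "camera_from_world" (4x4, takes a point from world to camera coordinates). Camera axes: x right, y up, looking along -z (the intrinsics and any distortion apply to the point x, -y, -z); pixel columns grow to the right and rows downward; lengths in m; the calibration is good to about 2 mm. A picture is of the moment at which its call begins: read the wrist's pose just before it. camera_model takes no time and is no camera call; for the wrist camera it gives the pose at the moment of the call.
- manip.hand_in(): hands the job in; it is judged then, once.
Trained networks look in the newest picture that a camera, given by its name, has taken for a name from the list of things; names that differ only in an ending like _2 or _b are one class to them, and where a whole thing is asked for, a point or a joint stands for the part that bears it (a point fixed in the world has none). Each returns a list of dicts, best first, with "conf" (0 to 1); they miss things now and then, are a little off and sometimes report something else, mostly with a low value. They report only what shows in the picture. A call takes as long as a camera call. They do not tell look-alikes from the thing itself.
- manip.trace(camera, label): "region" (384x512 bool, what is visible of it) and "box" ([left, top, right, bottom] in pixels, round what is visible of it).
- manip.spot_point(camera, label): "pixel" ([row, column] in pixels: a listed point, or the origin of a listed thing).
The state is a dict: "clock": time; "joint_pos": joint angles; "qd": joint speeds; "effort": joint torques, N m; "position": TCP position; "tcp_rot": TCP orientation; "contact_force": force on the tool from outside, world axes, zero at the start; "moment": the same for the moment, N m; "finger_gap": finger opening in m; "finger_force": force on a finger pad.
Only numpy, scipy, OpenCV 4.12 (cv2) and the standard library are available. Lean on these libraries where they do the work, as an engineer would, in place of code of your own. Each camera call takes 0.05 s, during which the arm holds its last target. There are 200 camera calls.

## Working session

There is one attempt and no reset: what is moved stays moved. The work goes in short steps, Python scripts to look and compute and a tool call to move; the robot and the scene stay as the last step left them, time stands still between calls to the robot, and variables do not carry over. Pictures are saved under pics/ and viewed, at most 10 in all, crops included, and the job is handed in when it is done.

Besides the shell and the picture viewer there is one more tool, called after "Call:" as name([rows], argument=value, ...), one row to a line, values as JSON. drive_tool: Moves the arm, as the interface text tells. Its arguments: {"type":"object","properties":{"motion":{"type":"array"},"grip_force":{"type":"number"}},"required":["motion"]}

```bash
mkdir -p pics; cat > h.py <<'E'
import numpy as np, cv2
from station import manip
def unproj(cam,px,depth,M=None):
    M=M or manip.camera_model(cam); K=M["camera_matrix"]; T=np.linalg.inv(np.array(M["camera_from_world"]))
    px=np.atleast_2d(px).astype(float); d=np.atleast_1d(depth)
    x=(px[:,1]-K[0][2])/K[0][0]*d; y=(px[:,0]-K[1][2])/K[1][1]*d
    return (T@np.c_[x,-y,-d,np.ones(len(d))].T).T[:,:3]
E
python3 - <<'E'
from h import *
for c in("scene","top"):
    im,d=manip.capture(c); np.savez(f"{c}.npz",im=im,d=d); cv2.imwrite(f"pics/{c}.png",cv2.resize(im[:,:,::-1],(800,600)))
    for l in("jumper_block","chute","tote","reset_box","count_box"):
        for r in manip.trace(c,l)[:3]:
            m=r["region"]&(d>0); p=np.argwhere(m)
            if len(p)<5: continue
            w=unproj(c,p,d[m]); print(c,l,round(r["conf"],2),r["box"],"med",np.round(np.median(w,0),3),"lo",np.round(np.percentile(w,2,0),3),"hi",np.round(np.percentile(w,98,0),3))
o=manip.get_obs(); print(o["clock"],o["position"],o["tcp_rot"])
E
```

```text
scene jumper_block 0.67 [326.3, 130.5, 341.0, 139.8] med [0.559 0.209 0.146] lo [0.539 0.197 0.129] hi [0.576 0.228 0.151]
scene chute 0.71 [308.6, 19.7, 467.3, 162.3] med [0.569 0.598 0.178] lo [0.394 0.156 0.002] hi [0.709 0.719 0.297]
scene tote 0.64 [256.6, 125.7, 352.6, 213.3] med [0.54  0.088 0.022] lo [ 0.409 -0.028 -0.   ] hi [0.689 0.175 0.101]
scene reset_box 0.57 [182.3, 213.0, 235.0, 266.7] med [ 0.549 -0.356  0.06 ] lo [ 0.471 -0.405  0.006] hi [ 0.607 -0.3    0.066]
scene reset_box 0.4 [232.3, 187.7, 285.7, 240.5] med [ 0.574 -0.163  0.059] lo [ 0.497 -0.214  0.008] hi [ 0.636 -0.104  0.066]
scene count_box 0.83 [235.1, 190.5, 286.6, 240.3] med [ 0.574 -0.163  0.059] lo [ 0.495 -0.214  0.003] hi [ 0.636 -0.104  0.066]
scene count_box 0.67 [284.0, 89.6, 325.9, 128.0] med [0.333 0.292 0.057] lo [0.249 0.242 0.003] hi [0.401 0.373 0.066]
scene count_box 0.65 [127.7, 187.3, 178.3, 235.4] med [ 0.33  -0.421  0.059] lo [ 0.249 -0.476  0.006] hi [ 0.388 -0.362  0.066]
top jumper_block 0.48 [160.7, 170.8, 171.5, 184.2] med [0.556 0.215 0.146] lo [0.54  0.201 0.127] hi [0.575 0.
[... 362 characters left out ...]
top reset_box 0.68 [314.6, 165.7, 349.5, 208.8] med [ 0.536 -0.347  0.059] lo [ 0.467 -0.401 -0.001] hi [ 0.604 -0.293  0.066]
top count_box 0.89 [332.2, 232.3, 377.2, 276.6] med [ 0.314 -0.413  0.059] lo [ 0.245 -0.469  0.002] hi [ 0.383 -0.357  0.066]
top count_box 0.66 [256.0, 158.5, 292.3, 203.2] med [ 0.566 -0.153  0.059] lo [ 0.494 -0.206 -0.001] hi [ 0.636 -0.097  0.066]
top count_box 0.66 [254.7, 225.2, 288.6, 263.4] med [ 0.342 -0.131  0.059] lo [ 0.278 -0.178  0.019] hi [ 0.41  -0.083  0.066]
0.6 [0.24013814 0.54984708 0.24065266] [[-9.16383167e-01  4.00302247e-01 -3.69715165e-05]
 [ 4.00302248e-01  9.16383168e-01  3.54969061e-06]
 [ 3.53010245e-05 -1.15469044e-05 -9.99999999e-01]]
```

View pics/scene.png

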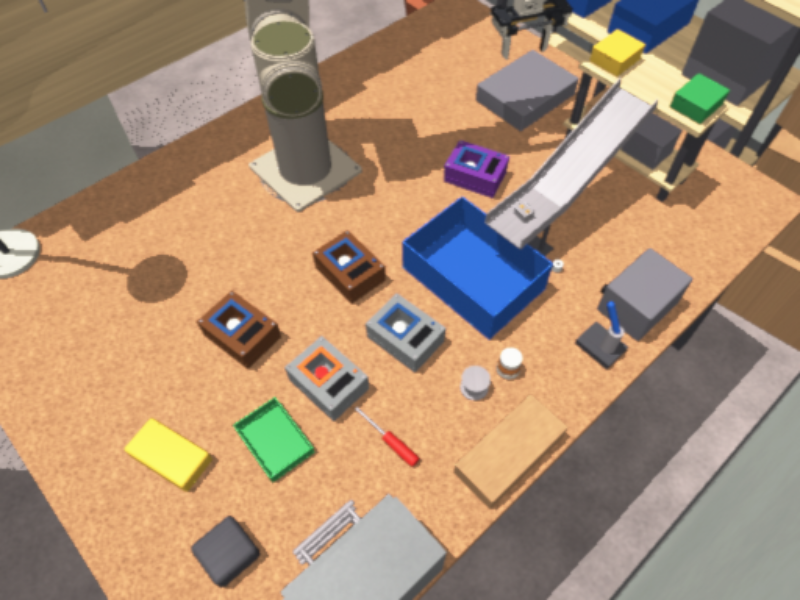

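View pics/top.png

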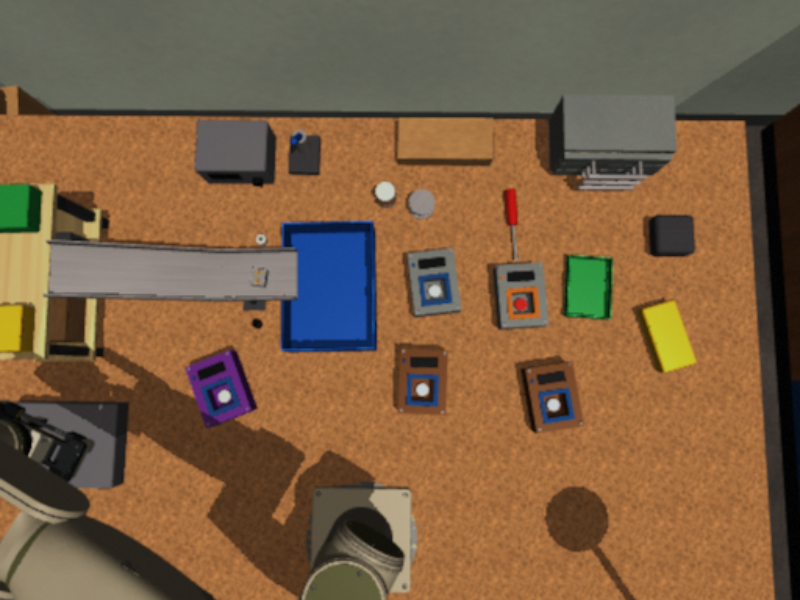

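The candidates, as pixels in the 800x600 top view:
- Grey box with orange rim and red key, at (521,297). This is the reset box, the only one with orange and red.
- Grey box with blue rim, at (434,285). This is the count box and stays untouched.
- Brown boxes at (423,382) and (552,397), and a purple one at (220,390). These are decoys.

The block is on the lip at (259,276). Next I'll confirm the box in a crop and measure more finely.

```bash
python3 - <<'E'
from h import *
tiles=[]
for c in("top","scene"):
    z=np.load(c+".npz"); im,d=z["im"],z["d"]; g=np.argwhere(d>0); w=unproj(c,g,d[d>0]); rgb=im[d>0].astype(int)
    hsv=cv2.cvtColor(im,cv2.COLOR_RGB2HSV)[d>0].astype(int)
    def rect(m,n):
        r=cv2.minAreaRect(w[m][:,:2].astype(np.float32)); print(c,n,m.sum(),"ctr",np.round(r[0],4),"size",np.round(r[1],4),"ang",round(r[2],1),"z",np.round(np.median(w[m][:,2]),4))
    inb=lambda a,b,e,f,lo,hi:(w[:,0]>a)&(w[:,0]<b)&(w[:,1]>e)&(w[:,1]<f)&(w[:,2]>lo)&(w[:,2]<hi)
    rect(inb(.52,.59,.185,.25,.14,.152),"block top")
    f=inb(.48,.64,.14,.31,.115,.132); print("floor z",np.median(w[f][:,2]),"ymin",np.percentile(w[f][:,1],1))
    wl=inb(.48,.64,.14,.31,.145,.165)&~inb(.525,.59,.185,.25,.13,.17)
    for s in(-1,1):
        q=wl&((w[:,0]-.558)*s>0.02)
        p=np.polyfit(w[q][:,1],w[q][:,0],1); print(" wall",s,q.sum(),"x at y=.2:",np.polyval(p,.2).round(4),"slope",p[0].round(4), "ymin",w[q][:,1].min().round(4))
    rect(inb(.38,.72,-.05,.2,.085,.106),"tote rim")
    rect(inb(.44,.63,-.43,-.27,.053,.07),"reset top")
    org=inb(.44,.63,-.43,-.27,.05,.07)&(hsv[:,0]>5)&(hsv[:,0]<17)&(hsv[:,1]>170)&(hsv[:,2]>120)
    rect(org,"orange")
    red=inb(.44,.63,-.43,-.27,.02,.05)&((hsv[:,0]<5)|(hsv[:,0]>174))&(hsv[:,1]>150); 
    if red.sum()>3: rect(red,"redkey"); print(w[red].mean(0))
im=np.load("top.npz")["im"]; s=np.load("scene.npz")["im"]
a=cv2.resize(im[155:220,300:365],(390,390)); b=cv2.resize(im[145:210,145:210],(390,390))
cv2.imwrite("pics/crop.png",np.hstack([a,b])[:,:,::-1])
E
```

```text
top block top 101 ctr [0.558  0.2168] size [0.0296 0.0361] ang 82.5 z 0.1462
floor z 0.12479086150139618 ymin 0.1416451003225073
 wall -1 66 x at y=.2: 0.5117 slope -0.0288 ymin 0.1435
 wall 1 81 x at y=.2: 0.6145 slope -0.0331 ymin 0.1412
top tote rim 398 ctr [0.5493 0.0788] size [0.2815 0.2013] ang 1.7 z 0.098
top reset top 1034 ctr [ 0.5361 -0.3477] size [0.1403 0.1051] ang 3.8 z 0.0601
top orange 173 ctr [ 0.5314 -0.3459] size [0.096  0.0754] ang 7.3 z 0.0615
top redkey 47 ctr [ 0.5171 -0.3502] size [0.0253 0.023 ] ang 42.2 z 0.0346
[ 0.51729877 -0.34961645  0.03414042]
scene block top 83 ctr [0.5573 0.2123] size [0.0326 0.0386] ang 81.7 z 0.1473
floor z 0.1258786860687735 ymin 0.14087451479539098
 wall -1 85 x at y=.2: 0.5109 slope -0.029 ymin 0.142
 wall 1 79 x at y=.2: 0.6137 slope -0.028 ymin 0.1402
scene tote rim 640 ctr [0.5458 0.0747] size [0.2846 0.2052] ang 1.7 z 0.0955
scene reset top 1138 ctr [ 0.5346 -0.3512] size [0.1422 0.1049] ang 4.4 z 0.0612
scene orange 140 ctr [ 0.5178 -0.3514] size [0.0656 0.0628] ang 4.1 z 0.063
scene redkey 43 ctr [ 0.5171 -0.3512] size [0.023  0.0238] ang 53.2 z 0.0352
[ 0.51603209 -0.35227969  0.0353381 ]
```

View pics/crop.png

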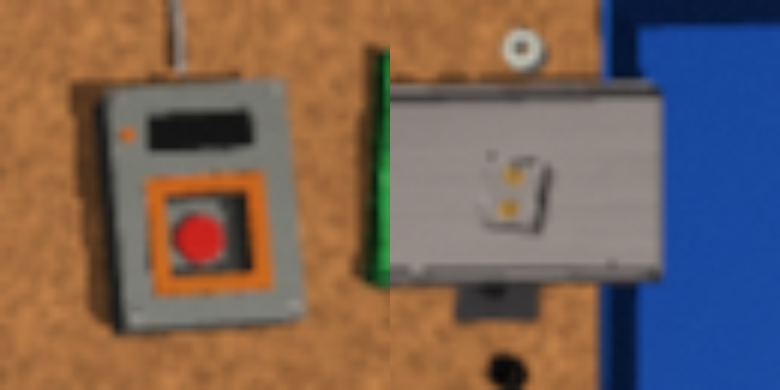

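The crop confirms it: orange rim, grey housing and red key at (200,240) in the left tile. In the right tile the block is on the lip at about (515,193), turned about 10° relative to the chute. Next I work out the approach.

```bash
cat >> h.py <<'E'
def rel(target,yaw_y):
    """shift (cm, tool axes) and turn about tool z for tool y pointing at yaw_y (world rad), tool down"""
    o=manip.get_obs(); R=np.array(o["tcp_rot"]); s=R.T@(np.array(target)-o["position"])*100
    x=np.array([np.sin(yaw_y),-np.cos(yaw_y),0]); y=np.array([np.cos(yaw_y),np.sin(yaw_y),0])
    Rd=np.c_[-x,y,[0,0,-1.]] if np.linalg.det(np.c_[x,y,[0,0,-1.]])<0 else np.c_[x,y,[0,0,-1.]]
    rv=cv2.Rodrigues(R.T@Rd)[0].ravel(); print("shift cm",s.round(2),"turn",rv.round(3)); return s,rv
E
python3 -c "
from h import *
rel([.560,.264,.27],.03); rel([.560,.264,.27],.03+np.pi)"
```

```text
shift cm [-40.75 -13.39  -2.94] turn [-0.    -0.     1.129]
shift cm [-40.75 -13.39  -2.94] turn [ 0.    -0.    -2.013]
```

Call:
drive_tool([
  [[0,0,0,0,0,-3,0],[0,0,0.15,-4,-1.3,-4,0],[0,0,0.3,-9,-3,-4,0],[0,0,0.45,-14,-4.6,-4,0],[0,0,0.6,-19,-6.2,-4,0],[0,0,0.75,-24,-7.9,-4,0],[0,0,0.9,-29,-9.5,-4,0],[0,0,1.05,-34,-11.2,-4,0],[0,0,1.13,-38,-12.5,-3,0],[0,0,1.13,-40.7,-13.4,-3,0],[0,0,1.13,-40.7,-13.4,-3,0],[0,0,1.13,-40.7,-13.4,-3,0]],
])

```text
clock: 2.1
position: [0.5591, 0.2646, 0.2707]
tcp_rot: [[-0.029, 1.0, -0.0], [1.0, 0.029, 0.0], [0.0, -0.0, -1.0]]
contact_force: [-0.2, -0.4, 0.3]
finger_gap: 0.0002
finger_force: 0.0
```

```bash
python3 - <<'E'
from h import *
M=manip.camera_model("wrist"); im,d=manip.capture("wrist"); cv2.imwrite("pics/w1.png",im[:,:,::-1])
for r in manip.trace("wrist","jumper_block")[:2]:
    m=r["region"]&(d>0); w=unproj("wrist",np.argwhere(m),d[m],M); t=w[(w[:,2]>.14)&(w[:,2]<.155)]; q=cv2.minAreaRect(t[:,:2].astype(np.float32)); print(r["conf"],r["box"],q,np.median(t,0), t[:,1].max())
E
```

```text
0.6 [239.3, 213.8, 271.4, 221.8] ((0.5517064332962036, 0.2315153330564499), (0.0008269372046925128, 0.016409598290920258), 81.77564239501953) [0.54559137 0.23232563 0.14237421] 0.23307181525628873
```

View pics/w1.png

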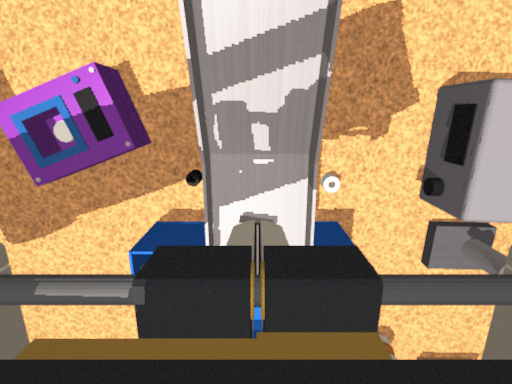

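The wrist view shows the block's back edge at (258,217), about y = 0.232 m. That is 32 mm in front of the finger axis, so I can go down behind it.

Call:
drive_tool([
  [[0,0,0,0,0,3,0],[0,0,0,0,0,6,0],[0,0,0,0,0,9,0],[0,0,0,0,0,11,0],[0,0,0,0,0,11.7,0],[0,0,0,0,0,11.7,0]],
])

```text
clock: 2.95
position: [0.5595, 0.2645, 0.154]
tcp_rot: [[-0.029, 1.0, 0.0], [1.0, 0.029, 0.0], [0.0, 0.0, -1.0]]
contact_force: [-1.1, 0.7, 0.2]
finger_gap: 0.0003
finger_force: 0.0
```

Call:
drive_tool([
  [[0,0,0,-1,0,0,0],[0,0,0,-1.6,0,0,0],[0,0,0,-2.1,0,0,0],[0,0,0,-2.6,0,0,0],[0,0,0,-3.1,0,0,0],[0,0,0,-3.6,0,0,0],[0,0,0,-4.1,0,0,0],[0,0,0,-4.6,0,0,0],[0,0,0,-4.6,0,0,0]],
])

```text
clock: 4.08
position: [0.5608, 0.2176, 0.1535]
tcp_rot: [[-0.029, 1.0, -0.0], [1.0, 0.029, -0.0], [-0.0, -0.0, -1.0]]
contact_force: [0.3, -0.0, -0.8]
finger_gap: 0.001
finger_force: 0.0
```

```bash
cat > blk.py <<'E'
from h import *
for c in("scene","top"):
    im,d=manip.capture(c); cv2.imwrite(f"pics/{c}_now.png",cv2.resize(im[100:230,130:370] if c=="top" else im[100:230,230:400],None,fx=3,fy=3)[:,:,::-1])
    for r in manip.trace(c,"jumper_block")[:2]:
        m=r["region"]&(d>0); w=unproj(c,np.argwhere(m),d[m]); print(c,r["conf"],m.sum(),np.median(w,0).round(3),w.min(0).round(3),w.max(0).round(3))
E
python3 blk.py
```

```text
scene 0.61 96 [0.562 0.185 0.146] [0.543 0.174 0.126] [0.578 0.206 0.153]
top 0.25 1389 [ 0.534 -0.345  0.059] [ 0.463 -0.418 -0.009] [ 0.621 -0.291  0.07 ]
top 0.24 8905 [0.546 0.607 0.227] [ 0.38   0.138 -0.005] [0.798 0.781 0.565]
```

View pics/scene_now.png

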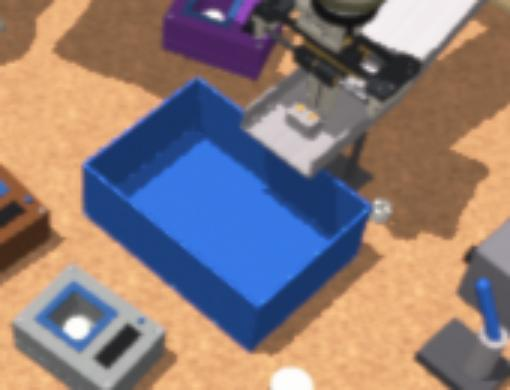

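The block is sliding squarely, at about (305,117) in the crop, centred in the trough. I'll continue the push to just past the edge.

Call:
drive_tool([
  [[0,0,0,-0.5,0,0,0],[0,0,0,-1,0,0,0],[0,0,0,-1.5,0,0,0],[0,0,0,-2,0,0,0],[0,0,0,-2.6,0,0,0],[0,0,0,-3.2,0,0,0],[0,0,0,-3.8,0,0,0],[0,0,0,-4.4,0,0,0],[0,0,0,-5,0,0,0],[0,0,0,-5.7,0,0,0],[0,0,0,-6.5,0,0,0],[0,0,0,-7.2,0,0,0]],
])

```text
clock: 5.78
position: [0.5629, 0.1455, 0.1536]
tcp_rot: [[-0.029, 1.0, -0.0], [1.0, 0.029, -0.0], [-0.0, -0.0, -1.0]]
contact_force: [0.2, 0.0, -0.4]
finger_gap: 0.0005
finger_force: 0.0
```

Call:
drive_tool([
  [[0,0,0,-0.4,0,0,0],[0,0,0,-0.4,0,-2,0],[0,0,0,-0.4,0,-6,0],[0,0,0,-0.4,0,-8,0]],
])

```text
clock: 6.28
position: [0.5643, 0.1426, 0.2377]
tcp_rot: [[-0.029, 1.0, 0.005], [1.0, 0.029, 0.001], [0.001, 0.005, -1.0]]
contact_force: [-0.4, -0.2, 0.7]
finger_gap: 0.0004
finger_force: 0.0
```

```bash
python3 blk.py; python3 -c "
from h import *
rel([.5167,-.351,.2],.07);rel([.5167,-.351,.12],.07+np.pi/2); print(manip.get_obs()['joint_pos'])"
```

```text
scene 0.57 91 [0.564 0.1   0.025] [0.533 0.09  0.005] [0.582 0.12  0.032]
top 0.61 45 [ 0.518 -0.348  0.034] [ 0.507 -0.362  0.027] [ 0.529 -0.337  0.042]
top 0.41 61 [0.564 0.109 0.025] [0.549 0.097 0.018] [0.579 0.122 0.031]
shift cm [-49.18  -6.07   3.34] turn [ 0.    -0.    -0.041]
shift cm [-49.18  -6.08  11.34] turn [ 0.     0.    -1.612]
[1.59312315e-01 8.15375732e-02 1.55355412e+00 9.61972505e-06
 1.50612801e+00 1.30135991e-01]
```

View pics/scene_now.png

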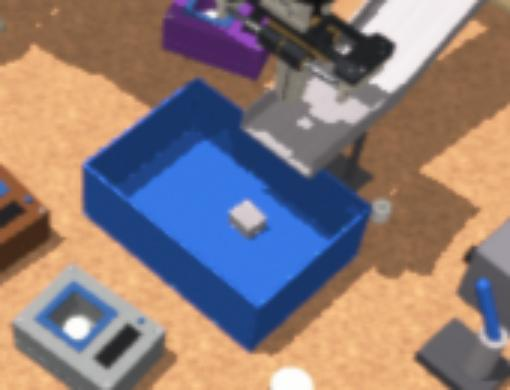

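The block lies in the tote, at (248,217) in the crop, height about 25 mm at its top. Next I move over the red key.

Call:
drive_tool([
  [[0,0,0,-5,-0.6,0,0],[0,0,0,-10,-1.2,0,0],[0,0,0,-15,-1.9,0,0],[0,0,0,-20,-2.5,0,0],[0,0,0,-25,-3.1,1,0],[0,0,-0.02,-30,-3.7,2,0],[0,0,-0.04,-35,-4.3,3,0],[0,0,-0.04,-40,-4.9,3.5,0],[0,0,-0.04,-45,-5.5,3.5,0],[0,0,-0.04,-49.2,-6.1,3.5,0],[0,0,-0.04,-49.2,-6.1,3.5,0],[0,0,-0.04,-49.2,-6.1,3.5,0]],
])

```text
clock: 7.98
position: [0.5157, -0.3504, 0.1968]
tcp_rot: [[-0.069, 0.998, -0.002], [0.998, 0.069, 0.002], [0.002, -0.002, -1.0]]
contact_force: [-0.5, 1.1, 0.6]
finger_gap: 0.0004
finger_force: 0.0
```

```bash
python3 - <<'E'
from h import *
o=manip.get_obs(); print(o["position"])
M=manip.camera_model("wrist"); im,d=manip.capture("wrist"); cv2.imwrite("pics/w2.png",im[:,:,::-1])
g=d>0; w=unproj("wrist",np.argwhere(g),d[g],M); hsv=cv2.cvtColor(im,cv2.COLOR_RGB2HSV)[g].astype(int)
m=(hsv[:,0]>5)&(hsv[:,0]<17)&(hsv[:,1]>170)&(hsv[:,2]>120)&(abs(w[:,2]-.062)<.006)&(np.hypot(w[:,0]-.517,w[:,1]+.351)<.055)
print(m.sum(),cv2.minAreaRect(w[m][:,:2].astype(np.float32)),w[m].min(0),w[m].max(0),np.median(w[m][:,2]))
rel([.5167,-.351,.07],.07)
E
```

```text
[ 0.51569282 -0.35041444  0.19682748]
1085 ((0.5179926753044128, -0.34618449211120605), (0.06780663877725601, 0.05868338793516159), 4.288305282592773) [ 0.48287389 -0.37689244  0.05632491] [ 0.55350697 -0.31486959  0.06406293] 0.06206215923570324
shift cm [-0.12  0.08 12.73] turn [-0.001 -0.002 -0.   ]
```

View pics/w2.png

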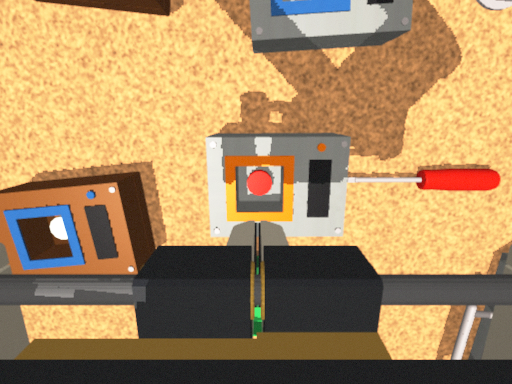

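The wrist view shows the orange rim spanning (225..293,156..222) with the red key at (260,182), which agrees with a centre near (0.517, -0.351). I'll descend into the well.

Call:
drive_tool([
  [[0,0,0,-0.1,0.1,4,0],[0,0,0,-0.1,0.1,8,0],[0,0,0,-0.1,0.1,10,0],[0,0,0,-0.1,0.1,11,0],[0,0,0,-0.1,0.1,12,0],[0,0,0,-0.1,0.1,12.7,0],[0,0,0,-0.1,0.1,12.7,0]],
])

```text
clock: 8.9
position: [0.5174, -0.3523, 0.0717]
tcp_rot: [[-0.069, 0.998, 0.0], [0.998, 0.069, 0.0], [0.0, 0.0, -1.0]]
contact_force: [1.0, -0.3, -0.1]
finger_gap: 0.0005
finger_force: 0.0
```

Call:
drive_tool([
  [[0,0,0,0,0,0.8,0],[0,0,0,0,0,1.3,0],[0,0,0,0,0,1.6,0],[0,0,0,0,0,1.9,0],[0,0,0,0,0,2.1,0],[0,0,0,0,0,2.1,0],[0,0,0,0,0,2.1,0]],
])

```text
clock: 9.78
position: [0.5173, -0.3523, 0.0513]
tcp_rot: [[-0.069, 0.998, -0.0], [0.998, 0.069, 0.0], [0.0, -0.0, -1.0]]
contact_force: [-3.2, 2.2, 8.0]
finger_gap: 0.0003
finger_force: 3.6
```

Call:
drive_tool([
  [[0,0,0,0,0,0.1,0],[0,0,0,0,0,0.1,0],[0,0,0,0,0,0.1,0]],
])

```text
clock: 10.15
position: [0.5174, -0.3523, 0.0512]
tcp_rot: [[-0.069, 0.998, -0.0], [0.998, 0.069, -0.0], [-0.0, -0.0, -1.0]]
contact_force: [-7.1, 4.5, 14.3]
finger_gap: 0.0004
finger_force: 7.0
```

The tool stopped at z = 0.0512 with the force up to 14 N, so the key is on its hard stop. I'll withdraw.

Call:
drive_tool([
  [[0,0,0,0,0,-1,0],[0,0,0,0,0,-3,0],[0,0,0,0,0,-7,0],[0,0,0,0,0,-12,0],[0,0,0,0,0,-15,0],[0,0,0,0,0,-15,0],[0,0,0,0,0,-15,0],[0,0,0,0,0,-15,0]],
])

```text
clock: 11.15
position: [0.5165, -0.3516, 0.1976]
tcp_rot: [[-0.069, 0.998, -0.002], [0.998, 0.069, 0.002], [0.002, -0.002, -1.0]]
contact_force: [0.3, -0.1, 0.3]
finger_gap: 0.0004
finger_force: 0.0
```

```bash
python3 - <<'E'
from h import *
exec(open("blk.py").read())
M=manip.camera_model("wrist"); im,d=manip.capture("wrist")
g=d>0; w=unproj("wrist",np.argwhere(g),d[g],M); hsv=cv2.cvtColor(im,cv2.COLOR_RGB2HSV)[g].astype(int)
m=((hsv[:,0]<5)|(hsv[:,0]>174))&(hsv[:,1]>150)&(np.hypot(w[:,0]-.517,w[:,1]+.351)<.02)&(w[:,2]<.05); print("key z",m.sum(),np.median(w[m],0)); o=manip.get_obs(); print(o["position"],o["contact_force"])
E
```

```text
scene 0.71 317 [ 0.753 -0.133  0.044] [ 0.72  -0.159 -0.001] [ 0.778 -0.1    0.051]
scene 0.43 94 [0.566 0.102 0.024] [0.544 0.09  0.004] [0.584 0.121 0.032]
top 0.39 78 [0.563 0.109 0.024] [0.547 0.095 0.011] [0.579 0.123 0.032]
key z 480 [ 0.51834293 -0.34956126  0.03509082]
[ 0.51712306 -0.35209     0.19884571] [ 0.53971665  0.28600403 -0.08514597]
```

The key is back up at z = 0.035, the block is at rest in the tote and the arm is clear, so I'm handing in.

```bash
python3 -c "
from station import manip
print(manip.hand_in())"
```

```text
the job is handed in; nothing more can be done
None
```

I pushed the jumper block along the lip into the blue tote, then pressed the red reset key to its hard stop and withdrew. The key measured back up at 35 mm, the block was lying in the tote with the arm clear, and I handed the job in; no verdict came back.

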